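# Seat the rocking drain cap

## Task

One of the four identical white caps on the drain plate is not home. Press lightly near the edges of the caps until you find the one that tips, and then push that one down at its middle until it is fully home and no longer rocks. Do not pick up any cap, and leave the other things in the cupboard where they stand.

Things in the scene. Friction and masses are not known exactly. Their poses are not given: they have to be found in the camera images.
- tray: galvanised steel drip tray, 460 x 960 mm, fixed, sheet 3 mm thick with a 12 mm lip; origin under its centre on the work surface, z up
- plate: grey plastic drain plate, 270 x 270 x 12 mm, fixed on the tray; four round grey stubs 72 mm across rise from it, their centres at (+-57.5, +-57.5) mm along its own x and y, each hidden under a push-on cap; origin at the centre of its underside, 3 mm above the work surface, z up
- cap1_top (a point): White round push-on cap, thin blue ring on its top, 86 mm across, 19 mm tall, about 80 g, loose on its stub; point: centre of its flat top, z its upward axis. All four look alike and start level, tops 56 mm above the work surface; any one may be the loose one. Three are home on the whole rim of their stubs: they neither tip nor sink.
- cap2_top (a point): White round push-on cap, thin blue ring on its top, 86 mm across, 19 mm tall, about 80 g, loose on its stub; point: centre of its flat top, z its upward axis. The loose one rides on a stiff stud (radius 9 mm) at its middle: a light press (under 3 N) 20 to 35 mm off centre tips it about 0.18 rad; that spot sinks 2 to 5 mm; let go, it falls back level.
- cap3_top (a point): White round push-on cap, thin blue ring on its top, 86 mm across, 19 mm tall, about 80 g, loose on its stub; point: centre of its flat top, z its upward axis. The loose one, pressed at its middle with over about 10 N (18 to 24 N is ample), sinks 5 mm as its stud slides in for good, and then no longer rocks.
- cap4_top (a point): White round push-on cap, thin blue ring on its top, 86 mm across, 19 mm tall, about 80 g, loose on its stub; point: centre of its flat top, z its upward axis. The loose one's stub is cut 5 mm shorter than the others: once home its top is 51 mm above the work surface, level, 5 mm below the other three.
- nut: loose brass pipe nut, 24 mm across, 16 mm tall, standing on the plate between the caps, lower than the caps; origin at the centre of its underside
- jar: green glass jar with steel twist lid, 76 mm across, 100 mm tall; origin at the centre of its underside
- bottle: yellow plastic bottle with red cap, 60 mm across, 190 mm tall; origin at the centre of its underside
- brush: wooden-handled scrub brush lying bristles down: head 100 x 50 x 26 mm ahead of the origin (+x), handle 93 mm long, 22 mm wide behind; origin on its underside where handle and head meet
- scoop: blue plastic scoop, 100 x 70 x 45 mm pan ahead of the origin (+x), 100 mm handle behind; origin at the underside where handle and pan meet
- tin: green soap tin, 90 x 60 x 30 mm; origin at the centre of its underside
- bin: small white pedal bin, 176 mm across, 218 mm tall, black pedal at its -x side, fixed; origin at the centre of its underside
Things that resemble listed ones, but are neither listed nor needed, are in the scene too. What is shaped like the part that bears cap3_top but brown or yellow is not meant. Leave any purple look-alike of the part that bears cap1_top alone.

How it is judged:
By the outcome, as a careful person would: the job done as asked, in the order asked, and still so for the second after the job is handed in, with the robot touching nothing.
It also fails if it takes over 48 s, if anything falls off the work surface, if the arm or the gripper's body presses on something with over 40 N, if the wrist force passes 120 N, or if a joint passes its speed limit or range.

## Robot

A 7-joint arm with a two-finger parallel gripper is mounted at the origin on the work surface. World frame = base frame: x ahead of the robot, y to its left, z up, the work surface at z = 0. Lengths are in mm, angles in rad, forces in N, time in s.
With the tool pointing down it reaches from about 400 to 875 mm from the base axis. Payload 6.5 kg.
Tool frame: the origin (TCP) lies at the very end of the fingers, on their centre line; the grasp point (between the pads) lies 19 mm behind it; z points along the fingers, y is the line along which they close (so a half turn about z gives the same grasp; the last joint's range is limited). The gripper opens to 88 mm and grips with 3 to 60 N. Pads are 18 mm wide; open, the fingers measure 123 mm over their backs; the gripper's body (75 mm by 187 mm) begins 45 mm behind the grasp point.
Start: joints at [1.071, 0.536, -0.004, 1.538, 0.003, 1.067, -0.071], TCP at [273.204, -589.788, 238.716] pointing down, gripper open.
Joint ranges: [-2.7, 2.7], [-0.37, 2.16], [-1.27, 1.26], [0.24, 2.4], [-1.31, 4.45], [0.19, 1.91], [-2.76, 2.76]. Speed limits (rad/s): [2.39, 2.39, 3.14, 3.14, 3.14, 3.14, 3.14].

## Interface

Orientations are given as a rotation vector (axis times angle).
In Python, from station import sense, get_image, finish_job gives the robot as it stands.
- The arm moves only by the tool jog_arm, never from a script. Its argument "motion" is one flat list of numbers, 7 for each row, row after row: the shift along the tool's x, y, z in units of 100 cm (1.0 is 100 cm), then the turn, a rotation vector about the tool's x, y, z in units of 45 degrees (1.0 is 45 degrees), then the opening, from -1 (shut) to 1 (fully open). A call has 1 to 20 rows; each row is the pose to reach, as a shift and turn from the pose commanded when the call began, along the tool's axes at that moment; what a row does not reach only later rows make up. A row lasts 1/10 s, in which the tool goes at most 50 mm and 8.59 degrees, less where a joint would pass 70% of its speed; a pose out of reach is approached as far as the arm can. A call with a number of a shift or a turn outside -1 to 1 is refused whole. A call with a gripper value outside its range is refused whole. The fingers move at their own pace and stop on an object; "grip_force" is the grip in N (left out, the last holds). Time passes only in rows, so rows that repeat a pose let the fingers close. It gives the time, the measured TCP pose, the force, the opening and the grip force at its end, in the units of the state.
- sense(): the state, without advancing time (a new reading comes with each control period).
- get_image(name): name is "side" or "top" or "wrist"; returns a dict with "image" (480x640x3 uint8, red, green, blue), "camera_matrix" (3x3 intrinsics, pixels), "rvec" (rotation vector, rad) and "tvec" (3), from world to camera coordinates, as OpenCV has them. Camera axes: x right, y down, z forward; pixel columns grow to the right and rows downward; lengths in mm; the calibration is good to about 2 mm. A picture is of the moment at which its call begins. There is no depth.
- finish_job(): hands the job in; it is judged then, once.
The state is a dict: "t": time; "qpos": joint angles; "joint_velocities": joint speeds; "effort": joint torques, N m; "tcp_pos": TCP position; "tcp_rot": TCP orientation; "ft_force": force on the tool from outside, world axes, zero at the start; "torque": the same for the moment, N m; "finger_gap": finger opening in mm; "finger_force": force on a finger pad.
Only numpy, scipy, OpenCV 4.12 (cv2) and the standard library are available. Lean on these libraries where they do the work, as an engineer would, in place of code of your own. Each camera call takes 0.05 s, during which the arm holds its last target. There are 200 camera calls.

## Working session

There is one attempt and no reset: what is moved stays moved. The work goes in short steps, Python scripts to look and compute and a tool call to move; the robot and the scene stay as the last step left them, time stands still between calls to the robot, and variables do not carry over. Pictures are saved under pics/ and viewed, at most 10 in all, crops included, and the job is handed in when it is done.

Besides the shell and the picture viewer there is one more tool, called after "Request:" as name(argument=value, ...) on one line, values as JSON. jog_arm: Moves the arm, as the interface text tells. Its arguments: {"type":"object","properties":{"motion":{"type":"array","items":{"type":"number","minimum":-1,"maximum":1}},"grip_force":{"type":"number"}},"required":["motion"]}

```bash
mkdir -p pics; cat > h.py <<'E'
import numpy as np, cv2
from station import sense, get_image, finish_job
def snap(n,f):
    g=get_image(n); cv2.imwrite(f'pics/{f}.png',g['image'][:,:,::-1]); np.savez(f'pics/{f}.npz',**g); return g
def ray(g,uv,z):
    K=np.array(g['camera_matrix']);R=cv2.Rodrigues(np.array(g['rvec'],float))[0];t=np.array(g['tvec'],float).ravel()
    C=-R.T@t; d=R.T@np.linalg.inv(K)@np.array([uv[0],uv[1],1.]); return C+d*(z-C[2])/d[2]
def proj(g,P):
    return cv2.projectPoints(np.array(P,float).reshape(-1,1,3),np.array(g['rvec'],float),np.array(g['tvec'],float),np.array(g['camera_matrix']),None)[0].reshape(-1,2)
E
python3 - <<'E'
from h import *
for n in('top','side'): snap(n,n+'0')
print(sense())
E
```

```text
{'t': 0.1, 'qpos': array([ 1.07078241,  0.53709308, -0.00441959,  1.53874692,  0.00260959,
        1.06730717, -0.07119597]), 'joint_velocities': array([-1.20088828e-03, -9.35935506e-04, -6.63708101e-05, -1.28216595e-03,
       -7.84830651e-04,  1.02973572e-03,  1.61649510e-03]), 'effort': array([ 4.85356286e-03, -5.72072911e+01,  9.94507559e-01, -2.52229679e+01,
       -5.62602002e-02,  1.33952539e-02,  3.76903449e-05]), 'tcp_pos': array([ 272.96357001, -589.30617677,  237.93582718]), 'tcp_rot': array([-3.06651255e+00, -6.75882293e-01,  7.24974206e-04]), 'ft_force': array([-0.56043597,  0.21068184,  0.15604867]), 'torque': array([-0.00246943,  0.01546116, -0.01853108]), 'finger_force': 0.0, 'finger_gap': 88.24122606899677}
```

View pics/top0.png

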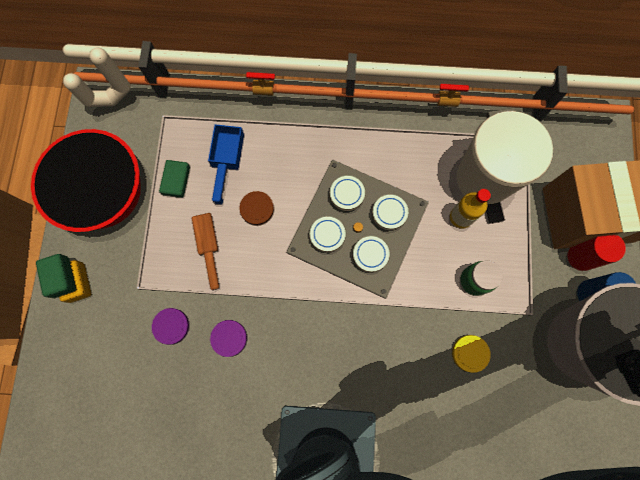

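View pics/side0.png

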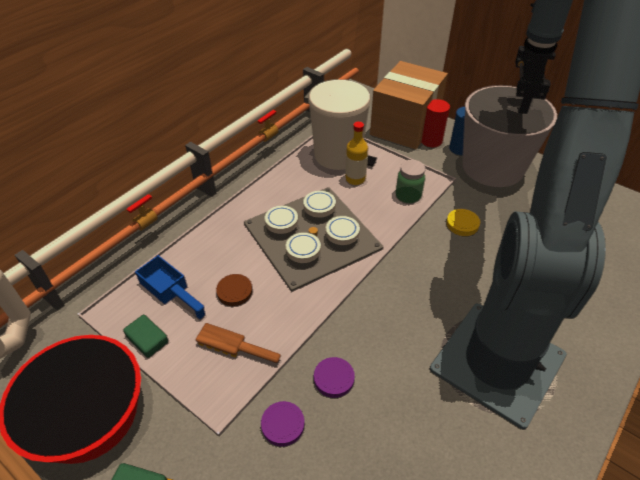

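The top view shows the four caps near (347,193), (390,212), (371,254) and (327,234). In the side view they are near (282,219), (319,204), (342,230) and (302,248). The nut sits between them. The gripper starts over or inside the grey bucket at the right, so I'll raise it first. Next I'll measure the ring centres from both views.

```bash
python3 - <<'E'
from h import *
seeds={'top':[(347,193),(390,212),(371,254),(327,234)]}
T=dict(np.load('pics/top0.npz'));S=dict(np.load('pics/side0.npz'))
def centres(g,seeds,r):
    im=g['image'].astype(int); m=((im[:,:,2]-im[:,:,0])>25).astype(np.uint8)
    out=[]
    for (u,v) in seeds:
        yy,xx=np.nonzero(m[v-r:v+r+1,u-r:u+r+1]); p=np.c_[xx+u-r,yy+v-r].astype(np.float32)
        p=cv2.convexHull(p).reshape(-1,2)
        e=cv2.fitEllipse(p); out.append(e[0]); print(len(p),np.round(e[0],1),np.round(e[1],1))
    return np.array(out)
a=centres(T,[(347,193),(390,212),(371,254),(327,234)],17)
b=centres(S,[(282,219),(319,204),(342,230),(302,248)],17)
def PM(g):
    R=cv2.Rodrigues(np.array(g['rvec'],float))[0];return np.array(g['camera_matrix'])@np.c_[R,np.array(g['tvec']).ravel()]
X=cv2.triangulatePoints(PM(T),PM(S),a.T.astype(float),b.T.astype(float));X=(X[:3]/X[3]).T
print(X.round(1),X.mean(0).round(1))
for p,q in zip(a,b): print(ray(T,p,56).round(1),ray(S,q,56).round(1))
R=cv2.Rodrigues(sense()['tcp_rot'])[0];print(R.round(3))
# bucket rim: find rim points
print('bucket top at z=200',ray(T,(635,345),200).round(), 'bottle cap',ray(T,(484,196),190).round(),'bin',ray(T,(513,149),218).round())
for z in (100,200,300):print(z,ray(T,(580,345),z).round(),ray(S,(509,112),z).round(),ray(S,(463,105),z).round())
E
```

```text
18 [347.1 191.7] [26.2 27.5]
20 [390.3 210.9] [26.7 27.7]
23 [371.  253.2] [27.7 28.5]
21 [327.1 233.2] [27.5 27.8]
8 [280.9 216.4] [17.4 25. ]
5 [344.9 213.4] [23.1 81.1]
9 [342.5 227.1] [18.8 25.2]
9 [303.  243.7] [21.1 26.8]
[[ 624.4  -10.7   56.6]
 [ 556.1 -139.6   24.6]
 [ 474.9  -76.6   58.1]
 [ 516.2   30.7   60. ]] [542.9 -49.   49.8]
[622.5 -11.8  56. ] [626.8 -10.7  56. ]
[ 581.  -119.2   56. ] [ 502.5 -121.6   56. ]
[473.4 -77.6  56. ] [477.8 -77.7  56. ]
[515.1  29.8  56. ] [520.4  28.6  56. ]
[[ 0.907  0.42  -0.001]
 [ 0.42  -0.907  0.001]
 [-0.    -0.002 -1.   ]]
bucket top at z=200 [ 295. -601.  200.] bottle cap [ 589. -304.  190.] bin [ 689. -358.  218.]
100 [ 292. -542.  100.] [ 346. -744.  100.] [ 474. -694.  100.]
200 [ 288. -492.  200.] [ 301. -587.  200.] [ 415. -542.  200.]
300 [ 284. -442.  300.] [ 257. -431.  300.] [ 357. -391.  300.]
```

Request:
jog_arm(motion=[0, 0, -0.05, 0, 0, 0, -1, 0, 0, -0.09, 0, 0, 0, -1, 0.59, -0.377, -0.09, 0, 0, 0, -1, 0.59, -0.377, -0.09, 0, 0, 0, -1, 0.59, -0.377, -0.09, 0, 0, 0, -1, 0.59, -0.377, -0.09, 0, 0, 0, -1, 0.59, -0.377, -0.09, 0, 0, 0, -1, 0.59, -0.377, -0.09, 0, 0, 0, -1, 0.59, -0.377, -0.09, 0, 0, 0, -1, 0.59, -0.377, -0.09, 0, 0, 0, -1, 0.59, -0.377, -0.09, 0, 0, 0, -1, 0.59, -0.377, -0.09, 0, 0, 0, -1, 0.59, -0.377, -0.09, 0, 0, 0, -1, 0.59, -0.377, -0.09, 0, 0, 0, -1, 0.59, -0.377, -0.09, 0, 0, 0, -1, 0.59, -0.377, -0.09, 0, 0, 0, -1, 0.59, -0.377, -0.09, 0, 0, 0, -1, 0.59, -0.377, -0.09, 0, 0, 0, -1, 0.59, -0.377, -0.09, 0, 0, 0, -1, 0.59, -0.377, -0.09, 0, 0, 0, -1], grip_force=10)

```text
t: 2.1
tcp_pos: [649.6, -1.9, 328.7]
tcp_rot: [3.068, 0.672, -0.001]
ft_force: [-0.1, -0.0, 0.4]
finger_gap: 0.3
finger_force: 0.0
```

```bash
python3 - <<'E'
from h import *
g=snap('wrist','wr0'); s=sense(); print(s['tcp_pos'].round(1),s['tcp_rot'].round(3),s['ft_force'].round(2))
print(proj(g,[[624.5,-11.3,56],[582.5,-119,56],[475,-77.6,56],[517,29.5,56]]).round(1))
E
```

```text
[649.7  -1.7 328.9] [ 3.068  0.672 -0.   ] [0.14 0.99 1.13]
[[316.8 221.4]
 [376.2 280.9]
 [315.5 332.3]
 [256.2 279.3]]
```

View pics/wr0.png

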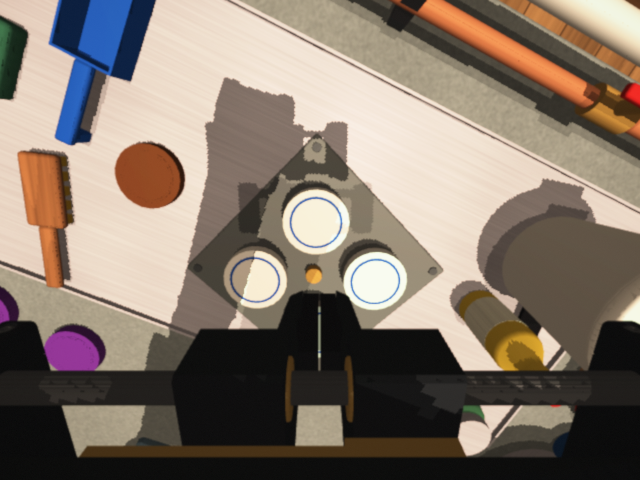

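The wrist view confirms the ring centres at about (316,222), (375,280) and (255,279), within 1 mm of the projected positions. I'll descend over cap A's outer edge.

Request:
jog_arm(motion=[0, 0, 0.05, 0, 0, 0, -1, 0, 0, 0.1, 0, 0, 0, -1, 0, 0, 0.15, 0, 0, 0, -1, 0, 0, 0.2, 0, 0, 0, -1, 0, 0, 0.24, 0, 0, 0, -1, 0, 0, 0.26, 0, 0, 0, -1, 0, 0, 0.268, 0, 0, 0, -1, 0, 0, 0.268, 0, 0, 0, -1, 0, 0, 0.268, 0, 0, 0, -1])

```text
t: 3.05
tcp_pos: [651.2, -0.1, 62.3]
tcp_rot: [3.068, 0.675, 0.004]
ft_force: [0.3, 0.2, -0.3]
finger_gap: 0.7
finger_force: 0.0
```

Request:
jog_arm(motion=[0, 0, 0.002, 0, 0, 0, -1, 0, 0, 0.004, 0, 0, 0, -1, 0, 0, 0.005, 0, 0, 0, -1, 0, 0, 0.005, 0, 0, 0, -1, 0, 0, 0.005, 0, 0, 0, -1])

```text
t: 3.55
tcp_pos: [650.5, 0.3, 56.5]
tcp_rot: [3.068, 0.676, 0.001]
ft_force: [-1.2, -0.1, 5.6]
finger_gap: 0.4
finger_force: 2.8
```

Cap A holds 5.6 N at z 56.5, so it is home. Next is cap B.

Request:
jog_arm(motion=[0, 0, -0.025, 0, 0, 0, -1, -0.035, 0.035, -0.025, 0, 0, 0, -1, -0.07, 0.07, -0.025, 0, 0, 0, -1, -0.081, 0.08, -0.025, 0, 0, 0, -1, -0.081, 0.08, -0.025, 0, 0, 0, -1, -0.081, 0.08, -0.01, 0, 0, 0, -1, -0.081, 0.08, -0.004, 0, 0, 0, -1, -0.081, 0.08, -0.002, 0, 0, 0, -1, -0.081, 0.08, -0.001, 0, 0, 0, -1, -0.081, 0.08, 0, 0, 0, 0, -1, -0.081, 0.08, 0, 0, 0, 0, -1, -0.081, 0.08, 0, 0, 0, 0, -1])

```text
t: 4.75
tcp_pos: [609.7, -103.5, 56.4]
tcp_rot: [-3.065, -0.68, 0.003]
ft_force: [-6.4, 2.0, 14.9]
finger_gap: 0.7
finger_force: 7.1
```

Cap B resists fully with no sinking, so it is home. Next is cap C, with a lighter press.

Request:
jog_arm(motion=[0, 0, -0.025, 0, 0, 0, -1, -0.035, -0.02, -0.03, 0, 0, 0, -1, -0.07, -0.04, -0.03, 0, 0, 0, -1, -0.11, -0.06, -0.03, 0, 0, 0, -1, -0.14, -0.083, -0.03, 0, 0, 0, -1, -0.14, -0.083, -0.03, 0, 0, 0, -1, -0.14, -0.083, -0.02, 0, 0, 0, -1, -0.14, -0.083, -0.01, 0, 0, 0, -1, -0.14, -0.083, -0.005, 0, 0, 0, -1, -0.14, -0.083, -0.003, 0, 0, 0, -1, -0.14, -0.083, -0.002, 0, 0, 0, -1, -0.14, -0.083, -0.001, 0, 0, 0, -1, -0.14, -0.083, -0.001, 0, 0, 0, -1, -0.14, -0.083, -0.001, 0, 0, 0, -1])

```text
t: 6.15
tcp_pos: [448.5, -90.0, 56.9]
tcp_rot: [3.068, 0.676, 0.001]
ft_force: [-1.2, 0.6, -0.2]
finger_gap: 0.6
finger_force: 0.0
```

Request:
jog_arm(motion=[0, 0, 0.001, 0, 0, 0, -1, 0, 0, 0.001, 0, 0, 0, -1, 0, 0, 0.001, 0, 0, 0, -1])

```text
t: 6.45
tcp_pos: [448.5, -90.0, 56.4]
tcp_rot: [3.067, 0.676, 0.001]
ft_force: [-2.5, -0.4, 9.9]
finger_gap: 0.4
finger_force: 4.6
```

Cap C is home too, since it held about 10 N without sinking. Next is cap D.

Request:
jog_arm(motion=[0, 0, -0.025, 0, 0, 0, -1, 0.03, -0.03, -0.03, 0, 0, 0, -1, 0.06, -0.06, -0.03, 0, 0, 0, -1, 0.083, -0.08, -0.03, 0, 0, 0, -1, 0.083, -0.08, -0.03, 0, 0, 0, -1, 0.083, -0.08, -0.02, 0, 0, 0, -1, 0.083, -0.08, -0.01, 0, 0, 0, -1, 0.083, -0.08, -0.005, 0, 0, 0, -1, 0.083, -0.08, -0.003, 0, 0, 0, -1, 0.083, -0.08, -0.002, 0, 0, 0, -1, 0.083, -0.08, -0.001, 0, 0, 0, -1, 0.083, -0.08, -0.001, 0, 0, 0, -1])

```text
t: 7.65
tcp_pos: [490.0, 17.5, 56.8]
tcp_rot: [3.068, 0.676, 0.0]
ft_force: [-0.8, -0.5, -0.6]
finger_gap: 0.6
finger_force: 0.0
```

Request:
jog_arm(motion=[0, 0, 0.001, 0, 0, 0, -1, 0, 0, 0.001, 0, 0, 0, -1, 0, 0, 0.001, 0, 0, 0, -1])

```text
t: 7.95
tcp_pos: [490.0, 17.5, 55.8]
tcp_rot: [3.068, 0.676, 0.0]
ft_force: [-0.4, -0.8, 1.3]
finger_gap: 0.6
finger_force: 0.4
```

Cap D takes only 1.3 N where the others took 10 N. I'll go slowly deeper to confirm that it tips.

Request:
jog_arm(motion=[0, 0, 0.001, 0, 0, 0, -1, 0, 0, 0.0015, 0, 0, 0, -1, 0, 0, 0.002, 0, 0, 0, -1, 0, 0, 0.0025, 0, 0, 0, -1, 0, 0, 0.0025, 0, 0, 0, -1, 0, 0, 0.0025, 0, 0, 0, -1])

```text
t: 8.55
tcp_pos: [490.0, 17.5, 53.8]
tcp_rot: [3.068, 0.676, 0.0]
ft_force: [-3.3, -1.3, 10.3]
finger_gap: 0.5
finger_force: 5.4
```

Cap D sank about 2.4 mm and then stopped, so it tips and is the loose one. I'll lift, move 30 mm to its middle and come down to just above it.

Request:
jog_arm(motion=[0, 0, -0.02, 0, 0, 0, -1, 0.015, 0, -0.025, 0, 0, 0, -1, 0.03, 0, -0.025, 0, 0, 0, -1, 0.03, 0, -0.025, 0, 0, 0, -1, 0.03, 0, -0.025, 0, 0, 0, -1, 0.03, 0, -0.015, 0, 0, 0, -1, 0.03, 0, -0.008, 0, 0, 0, -1, 0.03, 0, -0.005, 0, 0, 0, -1, 0.03, 0, -0.004, 0, 0, 0, -1, 0.03, 0, -0.004, 0, 0, 0, -1])

```text
t: 9.55
tcp_pos: [516.9, 30.2, 56.9]
tcp_rot: [-3.068, -0.676, 0.001]
ft_force: [0.4, -0.5, -0.5]
finger_gap: 0.7
finger_force: 0.0
```

Request:
jog_arm(motion=[0, 0, 0.001, 0, 0, 0, -1, 0, 0, 0.0015, 0, 0, 0, -1, 0, 0, 0.002, 0, 0, 0, -1, 0, 0, 0.0025, 0, 0, 0, -1, 0, 0, 0.003, 0, 0, 0, -1, 0, 0, 0.0035, 0, 0, 0, -1, 0, 0, 0.004, 0, 0, 0, -1, 0, 0, 0.0045, 0, 0, 0, -1, 0, 0, 0.005, 0, 0, 0, -1, 0, 0, 0.0055, 0, 0, 0, -1, 0, 0, 0.006, 0, 0, 0, -1, 0, 0, 0.006, 0, 0, 0, -1])

```text
t: 10.75
tcp_pos: [517.4, 30.2, 52.0]
tcp_rot: [3.068, 0.676, 0.001]
ft_force: [-1.9, -0.5, 7.8]
finger_gap: 0.2
finger_force: 3.6
```

Request:
jog_arm(motion=[0, 0, 0.0005, 0, 0, 0, -1, 0, 0, 0.001, 0, 0, 0, -1, 0, 0, 0.001, 0, 0, 0, -1, 0, 0, 0.001, 0, 0, 0, -1])

```text
t: 11.15
tcp_pos: [517.5, 30.2, 51.4]
tcp_rot: [3.068, 0.676, 0.001]
ft_force: [-3.7, -0.3, 13.5]
finger_gap: 0.4
finger_force: 6.8
```

Request:
jog_arm(motion=[0, 0, 0.0005, 0, 0, 0, -1, 0, 0, 0.001, 0, 0, 0, -1, 0, 0, 0.001, 0, 0, 0, -1, 0, 0, 0.001, 0, 0, 0, -1, 0, 0, 0.001, 0, 0, 0, -1])

```text
t: 11.65
tcp_pos: [517.5, 30.2, 51.4]
tcp_rot: [3.067, 0.676, 0.001]
ft_force: [-8.2, -1.1, 25.3]
finger_gap: 0.3
finger_force: 12.9
```

It bottomed at 51.4 mm under 25 N, 5 mm below the others. I'll check lightly for rocking at the same edge, then at the opposite edge.

Request:
jog_arm(motion=[0, 0, -0.02, 0, 0, 0, -1, -0.015, 0, -0.02, 0, 0, 0, -1, -0.03, 0, -0.02, 0, 0, 0, -1, -0.03, 0, -0.02, 0, 0, 0, -1, -0.03, 0, -0.01, 0, 0, 0, -1, -0.03, 0, -0.005, 0, 0, 0, -1, -0.03, 0, -0.003, 0, 0, 0, -1, -0.03, 0, -0.002, 0, 0, 0, -1, -0.03, 0, -0.0015, 0, 0, 0, -1, -0.03, 0, -0.0015, 0, 0, 0, -1, -0.03, 0, -0.0015, 0, 0, 0, -1])

```text
t: 12.75
tcp_pos: [490.1, 18.0, 51.4]
tcp_rot: [3.068, 0.677, -0.001]
ft_force: [-4.9, 0.4, 15.2]
finger_gap: 0.4
finger_force: 8.2
```

Request:
jog_arm(motion=[0, 0, -0.02, 0, 0, 0, -1, 0.03, 0, -0.02, 0, 0, 0, -1, 0.06, 0, -0.02, 0, 0, 0, -1, 0.06, 0, -0.02, 0, 0, 0, -1, 0.06, 0, -0.01, 0, 0, 0, -1, 0.06, 0, -0.004, 0, 0, 0, -1, 0.06, 0, -0.002, 0, 0, 0, -1, 0.06, 0, -0.001, 0, 0, 0, -1, 0.06, 0, 0, 0, 0, 0, -1, 0.06, 0, 0, 0, 0, 0, -1, 0.06, 0, 0, 0, 0, 0, -1])

```text
t: 13.85
tcp_pos: [542.4, 42.1, 51.4]
tcp_rot: [3.067, 0.675, -0.006]
ft_force: [-8.6, -1.9, 17.3]
finger_gap: 0.7
finger_force: 8.7
```

Request:
jog_arm(motion=[0, 0, -0.03, 0, 0, 0, -1, 0, 0, -0.08, 0, 0, 0, -1, 0, 0, -0.13, 0, 0, 0, -1, 0, 0, -0.18, 0, 0, 0, -1, 0, 0.05, -0.2, 0, 0, 0, -1, 0, 0.1, -0.2, 0, 0, 0, -1, 0, 0.15, -0.2, 0, 0, 0, -1, 0, 0.2, -0.2, 0, 0, 0, -1, 0, 0.2, -0.2, 0, 0, 0, -1, 0, 0.2, -0.2, 0, 0, 0, -1])

```text
t: 14.85
tcp_pos: [627.7, -140.6, 249.6]
tcp_rot: [-3.069, -0.671, 0.003]
ft_force: [-0.7, 0.8, 0.9]
finger_gap: 0.3
finger_force: 0.0
```

```bash
python3 - <<'E'
from h import *
a=snap('top','top1')['image'];b=snap('side','side1')['image']
print(sense()['ft_force'])
cv2.imwrite('pics/both.png',np.vstack([cv2.resize(a[130:310,230:500],(540,360)),cv2.resize(b[160:300,220:430],(540,240))])[:,:,::-1][:600])
E
```

```text
[0.0080859  0.74785173 0.18804673]
```

View pics/both.png

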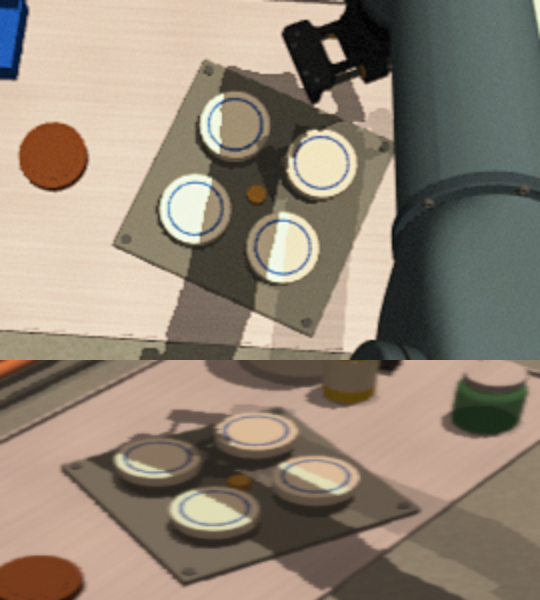

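The picture shows all four caps level, cap D (crop pixel 195,208) slightly lower, and the nut still in place. D held 15 to 17 N at both edges at 51.4 mm without rocking. The arm is clear of everything.

```bash
python3 -c "
from station import finish_job; print(finish_job())"
```

```text
the job is handed in; nothing more can be done
None
```

The loose cap (front left from the robot, at about x 517, y 30 mm) is pressed home: its top is now at about 51 mm, 5 mm below the other three. It no longer rocks at two opposite edges, the other three proved home, and the job is handed in; edge presses went as high as 17 N, harder than the light touch asked for.

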